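Pack the coffee-table caddy

TASK

Tidy up after the evening: pack the amber candle jar and the dark wooden domino box into the slim oak caddy that already holds the green tea tin, so that all three stand upright in one row, flat on the caddy's floor. It is a close fit: the tin may need moving along to one end, and the domino box goes in only with its wider side across the caddy. Set the things down rather than dropping them, and leave the other things on the table where they are.

Things in the scene. Friction and masses are not known exactly. Their poses are not given: they have to be found in the camera images.
- caddy: Slim open oak tray, loose on the table, 1.4 kg: outside 76 mm (its x) by 180 mm (its y), 36 mm high; walls and floor 6 mm thick, so inside 64 mm (x) by 168 mm (y), 30 mm deep. No dividers. Items may stand in any order. Origin: centre of its underside, z up. Yaw up to 0.6 rad either way (at 0 the long side lies along world y).
- tin: Round green tea tin with a brass lid, 58 mm diameter, 80 mm high, straight-sided, about 0.16 kg. Stands loose in the caddy at the start, on its centre line, within 32 mm of the middle of the row. Dragged along by its top it tips between the pads; lifted a little it does not. Origin: centre of its underside, z up. 
- candle_jar: Round candle jar of amber glass with a black lid, 54 mm diameter, 84 mm high, straight-sided, about 0.25 kg. Stands on the table to the left or right of the caddy. Origin: centre of its underside, z up. 
- domino_box: Dark wooden box, brass band, white domino inlaid in its top: 58 mm (its x) by 46 mm (its y), 80 mm high, 0.22 kg. On the table at the caddy's other side, yaw up to 0.6 rad. It fits only with its 58 mm along the caddy's x: the lengths 58 + 54 + 46 = 158 mm leave 10 mm spare along the row. Origin: centre of its underside, z up. 
- wine_glass: Bystander: empty clear stemmed wine glass, 76 mm diameter, 185 mm high, easily tipped, beyond the caddy. Origin: centre of its underside, z up. 
- pillar_candle: Bystander: cream pillar candle, 60 mm diameter, 95 mm high, beyond the caddy. Origin: centre of its underside, z up. 
- mug: Bystander: blue mug, 80 mm diameter, 90 mm high, handle towards its +y, beyond the items at one side. Origin: centre of its underside, z up. 
- coasters: Bystander: stack of four round coasters, 96 mm diameter, 24 mm high, beyond the items at the other side. Origin: centre of its underside, z up. 
- remote: Bystander: flat black remote control, 46 by 165 by 20 mm, at the left, beyond the items. Origin: centre of its underside, z up. 

How it is judged:
By the outcome, as a careful person would: the job done as asked, in the order asked, and still so for the second after the job is handed in, with the robot touching nothing.
It also fails if it takes over 58 s, if anything falls off the work surface, if the arm or the gripper's body presses on something with over 40 N, if the wrist force passes 120 N, or if a joint passes its speed limit or range.

ROBOT

A 6-joint arm with a two-finger parallel gripper is mounted at the origin on the work surface. World frame = base frame: x ahead of the robot, y to its left, z up, the work surface at z = 0. Lengths are in m, angles in rad, forces in N, time in s.
With the tool pointing down it reaches from about 0.4 to 0.925 m from the base axis. Payload 12.5 kg.
Tool frame: the origin (TCP) lies between the finger pads; the fingertips stand 22 mm ahead of it and the grasp point (between the pads) lies 3 mm ahead of it; z points along the fingers, y is the line along which they close (so a half turn about z gives the same grasp; the last joint's range is limited). The gripper opens to 95 mm and grips with 3 to 60 N. Pads are 20 mm wide; open, the fingers measure 119 mm over their backs; the gripper's body (75 mm by 180 mm) begins 59 mm behind the grasp point.
Start: joints at [1.085, 0.491, 1.559, -0, 1.092, -0.106], TCP at [0.232, 0.58, 0.237] pointing down, gripper open.
Joint ranges: [-3.1, 3.1], [-0.84, 2.19], [0.05, 2.79], [-1.13, 4.28], [0.06, 2.93], [-2.69, 2.69]. Speed limits (rad/s): [2.22, 2.22, 2.79, 3.14, 3.14, 3.14].

INTERFACE

Orientations are given as a unit quaternion [x, y, z, w].
In Python, from station import telemetry, vision, job gives the robot as it stands.
- The arm moves only by the shell command python3 -m crank 'ROWS'. ROWS is JSON, a list of rows, each a list of 3 entries, a list of its own where there are three numbers: the shift along the tool's x, y, z in units of 30 mm (1.0 is 30 mm), then the turn, a rotation vector about the tool's x, y, z in units of 6 degrees (1.0 is 6 degrees), then the opening, from 0 (shut) to 1 (fully open). In form: [[[x, y, z], [rx, ry, rz], fingers], ...]. A call has exactly 8 rows; each row is the pose to reach, as a shift and turn from the pose commanded when the call began, along the tool's axes at that moment; what a row does not reach only later rows make up. A row lasts 1/8 s, in which the tool goes at most 62.5 mm and 10.7 degrees, less where a joint would pass 70% of its speed; a pose out of reach is approached as far as the arm can. A call with a gripper value outside its range is refused whole. The fingers move at their own pace and stop on an object; the grip force is fixed at half the most. Time passes only in rows, so rows that repeat a pose let the fingers close, or fill a call up. It gives the time, the measured TCP pose, the force, the opening and the grip force at its end, in the units of the state.
- telemetry.observe(): the state, without advancing time (a new reading comes with each control period).
- vision.capture(name): name is "side" or "top"; returns the picture (400x640x3 uint8, red, green, blue); there is no depth.
- vision.camera_info(name): a dict with "fovy" (degrees; the focal length in pixels is half the picture's height over the tangent of half this angle, whatever the lens; pixels are square), "cx", "cy" (the principal point, pixels), "dist" ([k1, k2, p1, p2, k3] as OpenCV has them; the pictures are not rectified), "position" and "rotation" of the camera in the world. Camera axes: x right, y down, z forward; pixel columns grow to the right and rows downward; lengths in m; the calibration is good to about 2 mm. A picture is of the moment at which its call begins. camera_info takes no time and is no camera call.
- job.hand_in(): hands the job in; it is judged then, once.
The state is a dict: "time_s": time; "joint_positions": joint angles; "joint_vel": joint speeds; "tau": joint torques, N m; "ee_pos": TCP position; "tcp_rot": TCP orientation; "wrist_force": force on the tool from outside, world axes, zero at the start; "wrist_torque": the same for the moment, N m; "finger_gap": finger opening in m; "grip_force": force on a finger pad.
Only numpy, scipy, OpenCV 4.12 (cv2) and the standard library are available. Lean on these libraries where they do the work, as an engineer would, in place of code of your own. Each camera call takes 0.05 s, during which the arm holds its last target. There are 200 camera calls.

## Working session

There is one attempt and no reset: what is moved stays moved. The work goes in short steps, Python scripts to look and compute and a shell command to move; the robot and the scene stay as the last step left them, time stands still between calls to the robot, and variables do not carry over. Pictures are saved under pics/ and viewed, at most 10 in all, crops included, and the job is handed in when it is done.

```bash
ls; mkdir -p pics; python3 - <<'E'
from station import telemetry, vision
import cv2,numpy as np
s=telemetry.observe();print(s)
for n in("side","top"):
    im=vision.capture(n);cv2.imwrite(f"pics/{n}0.png",im[:,:,::-1]);print(n,vision.camera_info(n))
E
```

```text
pics
{'time_s': 0.0, 'joint_positions': array([ 1.08538859e+00,  4.91572205e-01,  1.55944766e+00,  8.57357615e-06,
        1.09170708e+00, -1.05571457e-01]), 'joint_vel': array([ 9.81099820e-04, -5.25388063e-05,  4.97664491e-04,  1.07102801e-03,
       -4.70295356e-04, -7.94014447e-04]), 'tau': array([ 2.34431551e-03, -6.12640572e+01, -2.58185953e+01,  6.94805779e-02,
        4.81003826e-02, -1.09304253e-04]), 'ee_pos': array([0.23158768, 0.58027356, 0.2360545 ]), 'tcp_rot': array([ 1.88780421e-01,  9.82019160e-01, -5.41455787e-04, -1.68795071e-04]), 'wrist_force': array([-0.31332262,  0.42485891, -0.12217839]), 'wrist_torque': array([-0.03715368,  0.0618042 , -0.0325309 ]), 'grip_force': 0.0, 'finger_gap': 0.0947777710042491}
side {'fovy': 54.48703330492706, 'cx': 322.33940145921696, 'cy': 195.43733914289507, 'dist': array([-0.03661835,  0.        ,  0.        ,  0.        ,  0.        ]), 'position': array([ 0.40135351, -0.58386586,  0.64211616]), 'rotation': array([ 0.9003441 , -0.13595677,  0.05502996, -0.40971693])}
top {'fovy': 47.18359559782565, 'cx': 322.6213111855727, 'cy': 197.9293034637376, 'dist': array([-0.02774531,  0.        ,  0.        ,  0.        ,  0.        ]), 'position': array([0.38007356, 0.04481377, 1.35754833]), 'rotation': array([-0.7008589 ,  0.7084798 , -0.05968596,  0.05736511])}
```

View pics/top0.png

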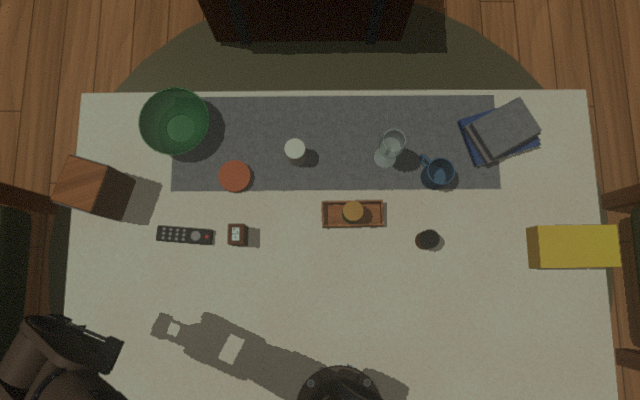

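View pics/side0.png

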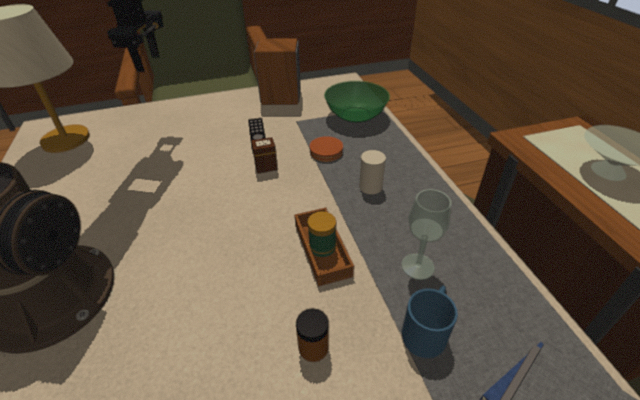

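The top view shows the caddy at about (353,214) with the tin lid at (353,211), the domino box at (238,234) and the jar at (428,240). The bystanders are the mug (438,173), glass (390,150), pillar candle (295,149), coasters (235,177) and remote (185,235). The side view shows the tin lid at (322,222), the box at (264,153) and the jar lid at (313,323). Next I'll enlarge both for segmentation.

```bash
cat > h.py <<'E'
from station import telemetry, vision
import cv2,numpy as np
from scipy.spatial.transform import Rotation as R
def cam(n):
    c=vision.camera_info(n);f=200/np.tan(np.radians(c["fovy"]/2))
    K=np.array([[f,0,c["cx"]],[0,f,c["cy"]],[0,0,1.]])
    return K,c["dist"],c["position"],R.from_quat(c["rotation"]).as_matrix()
def ray(n,px):
    K,d,p,M=cam(n);u=cv2.undistortPoints(np.array(px,float).reshape(-1,1,2),K,d)[:,0]
    return p,np.c_[u,np.ones(len(u))]@M.T
def onplane(n,px,z):
    p,r=ray(n,px);return p+r*((z-p[2])/r[:,2])[:,None]
def proj(n,P):
    K,d,p,M=cam(n);return cv2.projectPoints((np.atleast_2d(P)-p)@M,np.zeros(3),np.zeros(3),K,d)[0][:,0]
def tri(a,b):
    p,r=ray("top",a);q,s=ray("side",b);r=r[0];s=s[0]
    t=np.linalg.lstsq(np.c_[r,-s],q-p,rcond=None)[0]
    A,B=p+t[0]*r,q+t[1]*s;return (A+B)/2,np.linalg.norm(A-B)
E
python3 - <<'E'
import cv2,numpy as np
t=cv2.imread("pics/top0.png");s=cv2.imread("pics/side0.png")
g=lambda a,k:cv2.resize(a,None,fx=k,fy=k,interpolation=cv2.INTER_CUBIC)
A=np.hstack([g(t[215:255,220:260],6),g(t[195:235,316:390],6)[:, :],])
A2=g(t[222:262,405:445],6)
C=np.zeros((600,800,3),np.uint8)
def put(a,y,x):C[y:y+a.shape[0],x:x+a.shape[1]]=a
put(g(t[215:255,220:260],5),0,0);put(g(t[195:235,316:390],5),0,200);put(g(t[222:262,405:445],5),0,570)
put(g(s[130:180,240:290],4),200,0);put(g(s[205:290,285:365],4),200,200);put(g(s[300:370,285:340],4),200,520)
cv2.imwrite("pics/crop0.png",np.clip(C.astype(float)*1.6,0,255).astype(np.uint8))
E
```

```text
(no output)
```

View pics/crop0.png

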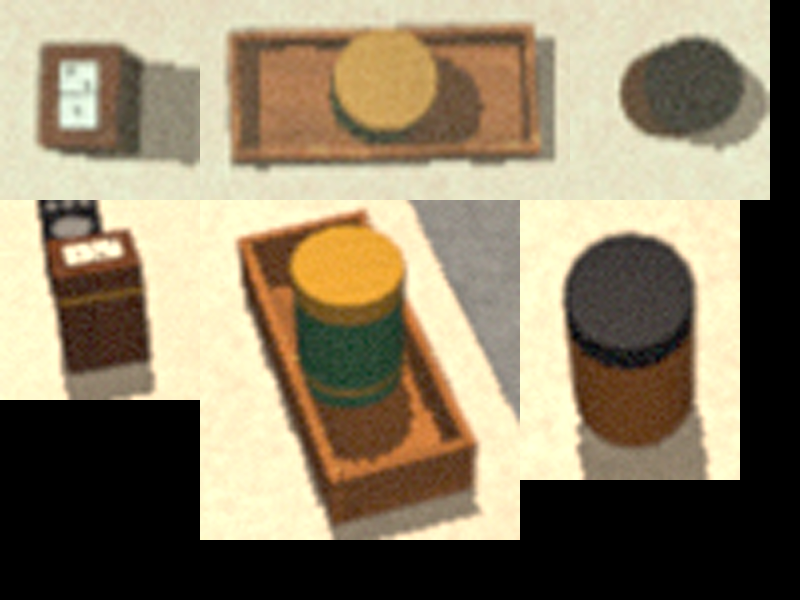

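The crops show the following (original pixels):
- **Top view:** the lid discs and the white inlay are clear. The tin lid is centred near (353,211), the jar lid near (429,239) and the inlay near (236,234).
- **Side view:** the tin lid top is near (322,221), the jar lid top near (312.5,323) and the inlay near (263,142). The rim corners are near (295,215), (327,208), (354,266) and (318,275).

Next I'll measure with masks.

```bash
cat >> h.py <<'E'
def big(im,x0,y0,x1,y1,k=4):
    return cv2.resize(cv2.bilateralFilter(im,5,40,3)[y0:y1,x0:x1],None,fx=k,fy=k,interpolation=cv2.INTER_CUBIC)
def blob(m,x0,y0,k=4,hull=True):
    m=cv2.morphologyEx(m.astype(np.uint8)*255,cv2.MORPH_OPEN,np.ones((5,5)))
    c=max(cv2.findContours(m,cv2.RETR_EXTERNAL,cv2.CHAIN_APPROX_NONE)[0],key=cv2.contourArea)
    c=cv2.convexHull(c) if hull else c
    return c,lambda p:(np.array(p,float)+.5)/k-.5+[x0,y0]
E
cat > m.py <<'E'
from h import *
t=cv2.imread("pics/top0.png");s=cv2.imread("pics/side0.png")
def hsv(im,b):
    return cv2.cvtColor(big(im,*b),cv2.COLOR_BGR2HSV).astype(int)
for n,im,b in [("box",t,(220,215,260,255)),("box",s,(240,130,290,180)),("tin",t,(316,195,390,235)),("tin",s,(285,205,365,290)),("jar",t,(405,222,445,262)),("jar",s,(285,300,340,370))]:
    h=hsv(im,b);
    pts={"tin":[(353,209),(353,220),(330,215),(343,203)] if im is t else [(322,218),(322,230),(301,240),(322,262)],"jar":[(429,238),(418,240),(440,243),(410,225)] if im is t else [(312,318),(312,339),(312,350),(290,310)],
     "box":[(235,229),(230,234),(225,217),(246,235)] if im is t else [(259,143),(264,144),(262,160),(245,170)]}[n]
    print(n,[tuple(h[(y-b[1])*4,(x-b[0])*4]) for x,y in pts])
E
python3 m.py
```

```text
box [(np.int64(48), np.int64(23), np.int64(136)), (np.int64(13), np.int64(105), np.int64(80)), (np.int64(26), np.int64(37), np.int64(144)), (np.int64(23), np.int64(65), np.int64(51))]
box [(np.int64(19), np.int64(61), np.int64(163)), (np.int64(20), np.int64(57), np.int64(147)), (np.int64(9), np.int64(143), np.int64(41)), (np.int64(18), np.int64(68), np.int64(175))]
tin [(np.int64(19), np.int64(140), np.int64(126)), (np.int64(18), np.int64(138), np.int64(120)), (np.int64(13), np.int64(133), np.int64(111)), (np.int64(15), np.int64(118), np.int64(69))]
tin [(np.int64(19), np.int64(195), np.int64(150)), (np.int64(19), np.int64(197), np.int64(153)), (np.int64(14), np.int64(107), np.int64(67)), (np.int64(12), np.int64(161), np.int64(65))]
jar [(np.int64(23), np.int64(42), np.int64(49)), (np.int64(14), np.int64(96), np.int64(64)), (np.int64(23), np.int64(48), np.int64(91)), (np.int64(23), np.int64(39), np.int64(144))]
jar [(np.int64(10), np.int64(36), np.int64(42)), (np.int64(30), np.int64(14), np.int64(18)), (np.int64(14), np.int64(183), np.int64(64)), (np.int64(18), np.int64(67), np.int64(174))]
```

```bash
cat > m.py <<'E'
from h import *
t=cv2.imread("pics/top0.png");s=cv2.imread("pics/side0.png")
def comp(im,b,f,c,hull=True):
    h=cv2.cvtColor(big(im,*b),cv2.COLOR_BGR2HSV).astype(int);H,S,V=h[...,0],h[...,1],h[...,2]
    m=cv2.morphologyEx(f(H,S,V).astype(np.uint8)*255,cv2.MORPH_OPEN,np.ones((3,3)))
    l=cv2.connectedComponents(m)[1];k=l[(c[1]-b[1])*4,(c[0]-b[0])*4]
    m=(l==k).astype(np.uint8) if k else m*0
    cc=max(cv2.findContours(m,cv2.RETR_EXTERNAL,cv2.CHAIN_APPROX_NONE)[0],key=cv2.contourArea)
    return (cv2.convexHull(cc)[:,0]+.5)/4-.5+[b[0],b[1]]
cen=lambda c:(lambda M:np.array([M["m10"],M["m01"]])/M["m00"])(cv2.moments(c.astype(np.float32)))
tb,ts=(316,195,390,235),(285,205,365,290)
q={"tin":(comp(t,tb,lambda H,S,V:(H>16)&(H<25)&(S>115)&(V>95),(353,209)),comp(s,ts,lambda H,S,V:(H>16)&(S>150)&(V>120),(322,220))),
"jar":(comp(t,(405,222,445,262),lambda H,S,V:(S<72)&(V<72),(429,238)),comp(s,(285,300,340,370),lambda H,S,V:(S<80)&(V>31)&(V<100),(312,320))),
"box":(comp(t,(228,222,244,245),lambda H,S,V:(V>105),(235,229)),comp(s,(252,134,276,152),lambda H,S,V:(V>95),(264,144)))}
for n,(a,b) in q.items():
    P,e=tri(cen(a),cen(b));z={"jar":.084}.get(n,.08)
    print(n,cen(a).round(2),cen(b).round(2),"tri",P.round(4),"gap",e.round(4),"top",onplane("top",cen(a),z)[0].round(4),"side",onplane("side",cen(b),z)[0].round(4))
    for v,c in (("top",a),("side",b)):
        w=onplane(v,c,z)[:,:2].astype(np.float32);(c0,wh,an)=cv2.minAreaRect(w*1000);print("  ",v,np.round(c0,1),np.round(wh,1),round(an,1))
# box top in top view: brown+inlay
a=comp(t,(222,216,247,252),lambda H,S,V:(V>58)&(S>78)&(H<20),(230,234));w=onplane("top",a,.08)[:,:2].astype(np.float32)
print("boxtop",cv2.minAreaRect(w*1000))
a=comp(t,tb,lambda H,S,V:(S>85)&(H<26)&(V>45),(330,215))
r=cv2.boxPoints(cv2.minAreaRect(a.astype(np.float32)));print("caddy px",r.round(2).tolist())
for z in(0,.036):print(z,onplane("top",r,z)[:,:2].round(4).tolist())
c=np.array([(295.3,215),(326.8,208),(353.8,266),(317.5,275)])
print("side rim",onplane("side",c,.036)[:,:2].round(4).tolist())
E
python3 m.py
```

```text
tin [352.63 210.24] [321.48 220.95] tri [ 0.5565 -0.0444  0.0826] gap 0.0016 top [ 0.5577 -0.0447  0.08  ] side [ 0.5565 -0.0419  0.08  ]
   top [557.4 -44.4] [57.2 55.4] 89.4
   side [556.5 -41. ] [55.  56.3] 72.5
jar [429.14 238.83] [311.89 322.69] tri [ 0.4752 -0.2573  0.0781] gap 0.0006 top [ 0.4745 -0.2559  0.084 ] side [ 0.4747 -0.2607  0.084 ]
   top [ 475.2 -257.1] [51.6 55.7] 17.5
   side [ 475.  -259.4] [50.6 51.9] 72.7
box [235.16 233.53] [262.58 142.39] tri [0.4945 0.2852 0.0786] gap 0.0022 top [0.4955 0.2849 0.08  ] side [0.4931 0.2829 0.08  ]
   top [495.6 285. ] [37.5 21. ] 1.1
   side [493.6 282.9] [28.4 40.4] 86.9
boxtop ((493.7466125488281, 282.4291076660156), (47.10664367675781, 59.716651916503906), 88.10057830810547)
caddy px [[321.1000061035156, 200.7899932861328], [383.0199890136719, 199.1199951171875], [383.75, 226.00999450683594], [321.8299865722656, 227.67999267578125]]
0 [[0.5984, 0.0437], [0.6015, -0.1425], [0.5204, -0.142], [0.5174, 0.0424]]
0.036 [[0.5926, 0.0438], [0.5957, -0.1375], [0.5167, -0.137], [0.5138, 0.0425]]
side rim [[0.518, 0.0363], [0.5923, 0.0369], [0.593, -0.1384], [0.5189, -0.1379]]
```

The measurements agree:
- **Tin:** about (0.5565, -0.044), top at 0.083.
- **Jar:** about (0.475, -0.257), top at 0.078.
- **Box:** about (0.4945, 0.284), top at 0.079, yaw about 0.
- **Caddy:** centre about (0.556, -0.048), yaw about 0.01.

Next I'll move above the tin, with the fingers closing across the caddy.

```bash
cat > go.py <<'E'
import sys
from h import *
# usage: go.py x y z yaw -> shift and turn in units from the present pose
s=telemetry.observe();x=[float(v) for v in sys.argv[1:]]
q=R.from_quat(s["tcp_rot"]);M=q.as_matrix();c,n=np.cos(x[3]),np.sin(x[3])
G=R.from_matrix(np.array([[n,c,0],[-c,s_:=n,0],[0,0,-1]]) if 0 else np.array([[-n*-1,c,0],[-c,n,0],[0,0,-1.]]))
if (q.inv()*G).magnitude()>np.pi/2: G=G*R.from_rotvec([0,0,np.pi])
print("t",round(s["time_s"],2),"pos",s["ee_pos"].round(4),"yaw",round(float(np.arctan2(M[1,1],M[0,1])),4),"F",s["wrist_force"].round(2),"gap",round(float(s["finger_gap"]),4),"grip",round(float(s["grip_force"]),1))
print("shift",((np.array(x[:3])-s["ee_pos"])@M/.03).round(2),"turn",(np.degrees((q.inv()*G).as_rotvec())/6).round(2))
E
python3 go.py .5565 -.0444 .236 .012
```

```text
Traceback (most recent call last):
  File "go.py", line 6, in <module>
    G=R.from_matrix(np.array([[n,c,0],[-c,s_:=n,0],[0,0,-1]]) if 0 else np.array([[-n*-1,c,0],[-c,n,0],[0,0,-1.]]))
  File "scipy/spatial/transform/_rotation.pyx", line 1143, in scipy.spatial.transform._rotation.Rotation.from_matrix
ValueError: Non-positive determinant (left-handed or null coordinate frame) in rotation matrix 0: [[ 0.01199971  0.999928    0.        ]
 [-0.999928    0.01199971  0.        ]
 [ 0.          0.         -1.        ]].
```

```bash
python3 -m crank '[[[-1.8,-1.5,0],[0,0,1.6],1],[[-3.6,-3,0],[0,0,3.2],1],[[-5.3,-4.6,0],[0,0,4.8],1],[[-7.1,-6.1,0],[0,0,6.4],1],[[-8.9,-7.7,0],[0,0,8],1],[[-10.7,-9.2,0],[0,0,9.6],1],[[-12.5,-10.7,0],[0,0,11.2],1],[[-14,-12.2,0],[0,0,11.2],1]]'; python3 go.py .5565 -.0444 .12 .012
```

```text
time_s: 1.1
ee_pos: [0.4621, 0.1345, 0.2366]
tcp_rot: [0.702, 0.713, 0.0, 0.0]
wrist_force: [0.1, 1.4, 0.4]
finger_gap: 0.0954
grip_force: 0.0Traceback (most recent call last):
  File "go.py", line 6, in <module>
    G=R.from_matrix(np.array([[n,c,0],[-c,s_:=n,0],[0,0,-1]]) if 0 else np.array([[-n*-1,c,0],[-c,n,0],[0,0,-1.]]))
  File "scipy/spatial/transform/_rotation.pyx", line 1143, in scipy.spatial.transform._rotation.Rotation.from_matrix
ValueError: Non-positive determinant (left-handed or null coordinate frame) in rotation matrix 0: [[ 0.01199971  0.999928    0.        ]
 [-0.999928    0.01199971  0.        ]
 [ 0.          0.         -1.        ]].
```

```bash
sed -i 's/^G=.*/G=R.from_matrix(np.array([[-n,c,0],[c,n,0],[0,0,-1.]]))/' go.py; python3 go.py .5565 -.0444 .13 .012
```

```text
t 1.1 pos [0.4621 0.1345 0.2366] yaw 0.0157 F [0.08 1.37 0.42] gap 0.0954 grip 0.0
shift [-6.01  3.05  3.55] turn [ 0.   -0.    0.04]
```

```bash
python3 -m crank '[[[-1.8,0.9,0],[0,0,0],1],[[-3.6,1.8,0],[0,0,0],1],[[-5.2,2.6,0.4],[0,0,0],1],[[-6,3.05,1.5],[0,0,0],1],[[-6,3.05,2.8],[0,0,0],1],[[-6,3.05,3.55],[0,0,0],1],[[-6,3.05,3.55],[0,0,0],1],[[-6,3.05,3.55],[0,0,0],1]]'; python3 go.py .5565 -.0444 .066 .012
```

```text
time_s: 2.1
ee_pos: [0.5565, -0.0418, 0.1309]
tcp_rot: [0.701, 0.714, 0.0, 0.0]
wrist_force: [0.2, -0.9, 0.2]
finger_gap: 0.0951
grip_force: 0.0
t 2.1 pos [ 0.5565 -0.0418  0.1309] yaw 0.0183 F [ 0.18 -0.93  0.18] gap 0.0951 grip 0.0
shift [-0.09 -0.    2.16] turn [0.01 0.   0.06]
```

```bash
python3 -m crank '[[[0,0,1.1],[0,0,0],1],[[0,0,2.1],[0,0,0],1],[[0,0,2.15],[0,0,0],1],[[0,0,2.15],[0,0,0],0.62],[[0,0,2.15],[0,0,0],0.55],[[0,0,2.15],[0,0,0],0.5],[[0,0,2.15],[0,0,0],0.5],[[0,0,2.15],[0,0,0],0.5]]'; python3 go.py .5565 -.0444 .066 .012
```

```text
time_s: 3.1
ee_pos: [0.5562, -0.0419, 0.066]
tcp_rot: [0.701, 0.713, 0.0, 0.0]
wrist_force: [-1.7, -0.0, 4.4]
finger_gap: 0.0576
grip_force: 30.0
t 3.1 pos [ 0.5562 -0.0419  0.066 ] yaw 0.0181 F [-1.69 -0.01  4.4 ] gap 0.0576 grip 30.0
shift [-0.09  0.01 -0.  ] turn [ 0.   -0.    0.06]
```

```bash
python3 -m crank '[[[0,0,-0.12],[0,0,0],0.5],[[0,0,-0.25],[0,0,0],0.5],[[0.3,0,-0.25],[0,0,0],0.5],[[0.6,0,-0.25],[0,0,0],0.5],[[0.9,0,-0.25],[0,0,0],0.5],[[1.2,0,-0.25],[0,0,0],0.5],[[1.35,0,-0.25],[0,0,0],0.5],[[1.35,0,-0.25],[0,0,0],0.5]]'; python3 go.py .5565 .009 .0735 .012;  python3 - <<'E'
from h import *
vision.capture and cv2.imwrite("pics/top1.png",vision.capture("top")[:,:,::-1]);cv2.imwrite("pics/side1.png",vision.capture("side")[:,:,::-1])
E
```

```text
time_s: 4.1
ee_pos: [0.5554, -0.001, 0.0731]
tcp_rot: [0.7, 0.714, 0.0, -0.0]
wrist_force: [0.3, -0.2, -1.5]
finger_gap: 0.0578
grip_force: 30.0
t 4.1 pos [ 0.5554 -0.001   0.0731] yaw 0.0187 F [ 0.25 -0.16 -1.49] gap 0.0578 grip 30.0
shift [ 0.33  0.04 -0.01] turn [ 0.   -0.    0.06]
```

```bash
python3 -m crank '[[[0.05,0,0],[0,0,0],0.5],[[0.1,0,0],[0,0,0],0.5],[[0.15,0,0],[0,0,0],0.5],[[0.18,0,0],[0,0,0],0.5],[[0.2,0,0],[0,0,0],0.5],[[0.2,0,0],[0,0,0],0.5],[[0.2,0,0],[0,0,0],0.5],[[0.2,0,0],[0,0,0],0.5]]'; python3 go.py .5565 .009 .0735 .012
```

```text
time_s: 5.2
ee_pos: [0.5553, 0.0047, 0.0731]
tcp_rot: [0.701, 0.713, 0.0, -0.0]
wrist_force: [0.8, 0.5, -1.8]
finger_gap: 0.0576
grip_force: 30.0
t 5.2 pos [0.5553 0.0047 0.0731] yaw 0.0181 F [ 0.83  0.54 -1.79] gap 0.0576 grip 30.0
shift [ 0.14  0.04 -0.01] turn [-0.   -0.    0.06]
```

```bash
python3 - <<'E'
import cv2,numpy as np
t=cv2.imread("pics/top1.png");s=cv2.imread("pics/side1.png")
C=np.hstack([cv2.resize(t[180:250,310:400],(400,311),interpolation=2),cv2.resize(s[150:300,260:400],(290,311),interpolation=2)])
cv2.imwrite("pics/crop1.png",np.clip(C*1.6,0,255).astype(np.uint8))
E
```

```text
(no output)
```

View pics/crop1.png

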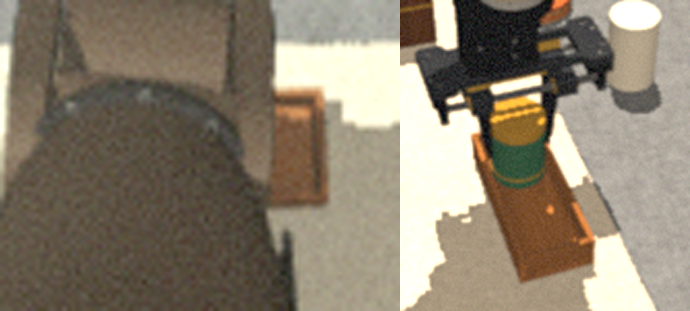

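The side view shows the tin held upright between the fingers near the caddy's +y end (tin at about (519,150) in the crop), and the caddy hasn't moved. I'll keep creeping until the wall pushes back.

```bash
python3 -m crank '[[[0.03,0,0],[0,0,0],0.5],[[0.06,0,0],[0,0,0],0.5],[[0.08,0,0],[0,0,0],0.5],[[0.1,0,0],[0,0,0],0.5],[[0.1,0,0],[0,0,0],0.5],[[0.1,0,0],[0,0,0],0.5],[[0.1,0,0],[0,0,0],0.5],[[0.1,0,0],[0,0,0],0.5]]'; python3 go.py .5565 .009 .0735 .012
```

```text
time_s: 6.2
ee_pos: [0.5552, 0.0076, 0.0731]
tcp_rot: [0.701, 0.713, 0.0, -0.0]
wrist_force: [0.0, -0.4, -1.1]
finger_gap: 0.0575
grip_force: 30.0
t 6.2 pos [0.5552 0.0076 0.0731] yaw 0.0181 F [ 0.03 -0.38 -1.05] gap 0.0575 grip 30.0
shift [ 0.04  0.04 -0.01] turn [ 0.   -0.    0.06]
```

```bash
python3 -m crank '[[[0.03,0,0],[0,0,0],0.5],[[0.06,0,0],[0,0,0],0.5],[[0.08,0,0],[0,0,0],0.5],[[0.1,0,0],[0,0,0],0.5],[[0.1,0,0],[0,0,0],0.5],[[0.1,0,0],[0,0,0],0.5],[[0.1,0,0],[0,0,0],0.5],[[0.1,0,0],[0,0,0],0.5]]'; python3 go.py .5565 .009 .0735 .012
```

```text
time_s: 7.2
ee_pos: [0.5552, 0.0106, 0.0731]
tcp_rot: [0.701, 0.713, 0.0, -0.0]
wrist_force: [-0.3, -0.7, -2.4]
finger_gap: 0.058
grip_force: 30.0
t 7.2 pos [0.5552 0.0106 0.0731] yaw 0.0181 F [-0.33 -0.69 -2.4 ] gap 0.058 grip 30.0
shift [-0.06  0.04 -0.01] turn [ 0.   -0.    0.06]
```

```bash
python3 -m crank '[[[0.03,0,0],[0,0,0],0.5],[[0.05,0,0],[0,0,0],0.5],[[0.07,0,0],[0,0,0],0.5],[[0.07,0,0],[0,0,0],0.5],[[0.07,0,0],[0,0,0],0.5],[[0.07,0,0],[0,0,0],0.5],[[0.07,0,0],[0,0,0],0.5],[[0.07,0,0],[0,0,0],0.5]]'; python3 go.py .5565 .009 .0735 .012
```

```text
time_s: 8.2
ee_pos: [0.5552, 0.0121, 0.0732]
tcp_rot: [0.701, 0.714, -0.0, 0.0]
wrist_force: [-0.6, -6.2, -0.1]
finger_gap: 0.0578
grip_force: 30.0
t 8.2 pos [0.5552 0.0121 0.0732] yaw 0.0184 F [-0.64 -6.21 -0.14] gap 0.0578 grip 30.0
shift [-0.1   0.04 -0.01] turn [0.   0.01 0.06]
```

```bash
python3 -m crank '[[[-0.04,0,0],[0,0,0],0.5],[[-0.04,0,0.08],[0,0,0],0.5],[[-0.04,0,0.16],[0,0,0],0.5],[[-0.04,0,0.22],[0,0,0],0.5],[[-0.04,0,0.24],[0,0,0],0.5],[[-0.04,0,0.24],[0,0,0],0.5],[[-0.04,0,0.24],[0,0,0],0.8],[[-0.04,0,0.24],[0,0,0],0.85]]'; python3 go.py .475 -.257 .15 .0
```

```text
time_s: 9.2
ee_pos: [0.5553, 0.0115, 0.066]
tcp_rot: [0.701, 0.713, 0.0, 0.0]
wrist_force: [-0.4, -0.6, -0.2]
finger_gap: 0.0725
grip_force: 0.0
t 9.2 pos [0.5553 0.0115 0.066 ] yaw 0.0181 F [-0.38 -0.64 -0.23] gap 0.0725 grip 0.0
shift [-8.9  -2.84 -2.8 ] turn [ 0.   -0.    0.17]
```

```bash
python3 -m crank '[[[0,0,-1.5],[0,0,0],1],[[-0.3,0,-2.8],[0,0,0],1],[[-1.9,-0.6,-2.8],[0,0,0.1],1],[[-3.7,-1.2,-2.8],[0,0,0.17],1],[[-5.5,-1.7,-2.8],[0,0,0.17],1],[[-7.2,-2.3,-2.8],[0,0,0.17],1],[[-8.9,-2.84,-2.8],[0,0,0.17],1],[[-8.9,-2.84,-2.8],[0,0,0.17],1]]'; python3 - <<'E'
from h import *
for n in("top","side"): cv2.imwrite(f"pics/{n}2.png",vision.capture(n)[:,:,::-1])
t=cv2.imread("pics/top2.png");s=cv2.imread("pics/side2.png")
C=np.hstack([cv2.resize(t[180:250,310:400],None,fx=5,fy=5,interpolation=2),cv2.resize(s[195:300,280:370],(300,350),interpolation=2)])
cv2.imwrite("pics/crop2.png",np.clip(C*1.6,0,255).astype(np.uint8))
E
python3 go.py .475 -.258 .059 .0
```

```text
time_s: 10.2
ee_pos: [0.4739, -0.26, 0.1499]
tcp_rot: [0.708, 0.706, -0.0, 0.0]
wrist_force: [-0.7, 0.8, 0.6]
finger_gap: 0.0952
grip_force: 0.0
t 10.3 pos [ 0.4746 -0.2572  0.1498] yaw -0.0011 F [ 0.34 -0.55 -0.09] gap 0.0951 grip 0.0
shift [-0.03  0.01  3.03] turn [-0.   -0.   -0.01]
```

View pics/crop2.png

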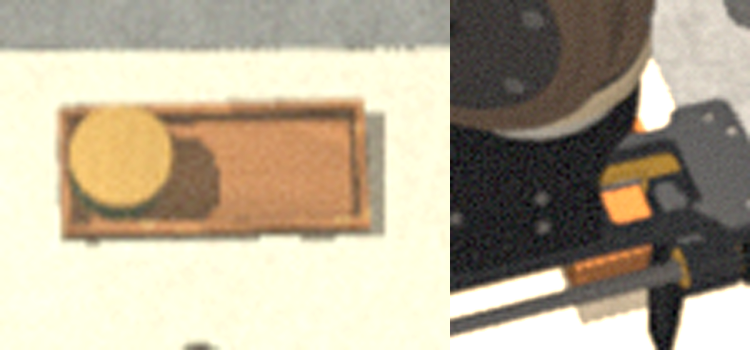

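The top view shows the tin at the caddy's left (+y) end, upright at crop (120,157). The rest of the floor is empty and the caddy looks aligned. The arm blocks the side view. I'll re-measure from this clear top view while gripping the jar.

```bash
python3 -m crank '[[[0,0,1.5],[0,0,0],1],[[0,0,2.8],[0,0,0],1],[[0,0,3.03],[0,0,0],1],[[0,0,3.03],[0,0,0],0.6],[[0,0,3.03],[0,0,0],0.5],[[0,0,3.03],[0,0,0],0.45],[[0,0,3.03],[0,0,0],0.45],[[0,0,3.03],[0,0,0],0.45]]'; python3 go.py .5565 -.105 .18 .012
sed -n '/^from/,/^cen/p' m.py | sed 's/top0/top2/' > m2.py; cat >> m2.py <<'E'
tb=(312,190,396,236)
a=comp(t,tb,lambda H,S,V:(H>16)&(H<25)&(S>115)&(V>95),(334,211))
print("tin",onplane("top",cen(a),.086),cv2.minAreaRect(onplane("top",a,.086)[:,:2].astype(np.float32)*1000))
a=comp(t,tb,lambda H,S,V:(S>85)&(H<26)&(V>45),(360,212))
r=cv2.boxPoints(cv2.minAreaRect(a.astype(np.float32)));print("caddy px",r.round(2).tolist())
for z in(0,.036):print(z,onplane("top",r,z)[:,:2].round(4).tolist())
E
python3 m2.py
```

```text
time_s: 11.3
ee_pos: [0.4749, -0.2571, 0.0594]
tcp_rot: [0.707, 0.707, 0.0, 0.0]
wrist_force: [-0.8, 1.0, 3.7]
finger_gap: 0.0541
grip_force: 30.0
t 11.3 pos [ 0.4749 -0.2571  0.0594] yaw 0.0002 F [-0.8   0.96  3.67] gap 0.0541 grip 30.0
shift [ 5.07  2.72 -4.02] turn [ 0.    0.   -0.11]
tin [[0.55632853 0.00891839 0.086     ]] ((555.7186279296875, 8.995656967163086), (57.498348236083984, 55.14662551879883), 89.38087463378906)
caddy px [[321.3800048828125, 200.80999755859375], [383.1300048828125, 199.4499969482422], [383.7200012207031, 226.08999633789062], [321.9700012207031, 227.4499969482422]]
0 [[0.5984, 0.0429], [0.6005, -0.1428], [0.5202, -0.1419], [0.5181, 0.042]]
0.036 [[0.5926, 0.043], [0.5947, -0.1378], [0.5164, -0.1369], [0.5145, 0.0421]]
```

The jar is gripped (gap 54 mm). The top view puts the tin at (0.556, 0.009), touching the +y wall, with the caddy's inside running from y of about -0.131 to +0.037. The jar should go to y of about -0.1005.

```bash
python3 -m crank '[[[0,0,-1.2],[0,0,0],0.45],[[0.6,0.3,-2.3],[0,0,0],0.45],[[2,1.1,-2.3],[0,0,0],0.45],[[3.5,1.9,-2.3],[0,0,-0.1],0.45],[[4.8,2.5,-2.3],[0,0,-0.11],0.45],[[5.2,2.72,-2.1],[0,0,-0.11],0.45],[[5.22,2.72,-1.5],[0,0,-0.11],0.45],[[5.22,2.72,-1.4],[0,0,-0.11],0.45]]'; python3 go.py .5565 -.1005 .0654 .012
```

```text
time_s: 12.3
ee_pos: [0.5556, -0.1005, 0.0998]
tcp_rot: [0.703, 0.711, -0.001, -0.001]
wrist_force: [-0.1, 0.3, -1.5]
finger_gap: 0.0535
grip_force: 30.0
t 12.3 pos [ 0.5556 -0.1005  0.0998] yaw 0.0117 F [-0.12  0.26 -1.47] gap 0.0535 grip 30.0
shift [0.   0.03 1.15] turn [-0.02 -0.01 -0.  ]
```

```bash
python3 -m crank '[[[0,0,0.2],[0,0,0],0.45],[[0,0.02,0.4],[0,0,0],0.45],[[0,0.02,0.6],[0,0,0],0.45],[[0,0.02,0.8],[0,0,0],0.45],[[0,0.02,0.95],[0,0,0],0.45],[[0,0.02,1.05],[0,0,0],0.45],[[0,0.02,1.1],[0,0,0],0.45],[[0,0.02,1.1],[0,0,0],0.45]]'; python3 go.py .5565 -.1005 .0654 .012
```

```text
time_s: 13.3
ee_pos: [0.557, -0.1003, 0.068]
tcp_rot: [0.703, 0.711, 0.0, -0.0]
wrist_force: [0.3, 0.1, -2.1]
finger_gap: 0.0537
grip_force: 30.0
t 13.3 pos [ 0.557  -0.1003  0.068 ] yaw 0.0119 F [ 0.28  0.08 -2.1 ] gap 0.0537 grip 30.0
shift [-0.01 -0.02  0.09] turn [-0. -0. -0.]
```

```bash
python3 -m crank '[[[0,0,0.04],[0,0,0],0.45],[[0,0,0.08],[0,0,0],0.45],[[0,0,0.1],[0,0,0],0.45],[[0,0,0.1],[0,0,0],0.45],[[0,0,0.1],[0,0,0],0.8],[[0,0,0.1],[0,0,0],0.85],[[0,0,-0.6],[0,0,0],0.85],[[0,0,-2.4],[0,0,0],0.9]]'; python3 go.py .494 .284 .15 .0
```

```text
time_s: 14.3
ee_pos: [0.5561, -0.1001, 0.1389]
tcp_rot: [0.703, 0.711, -0.001, -0.002]
wrist_force: [1.0, -1.1, 0.4]
finger_gap: 0.0836
grip_force: 0.0
t 14.3 pos [ 0.5561 -0.1001  0.1389] yaw 0.0117 F [ 1.05 -1.14  0.45] gap 0.0836 grip 0.0
shift [12.83 -1.92 -0.34] turn [-0.04 -0.01  0.11]
```

```bash
python3 -m crank '[[[1.6,-0.2,-0.3],[0,0,0.1],1],[[3.4,-0.5,-0.3],[0,0,0.1],1],[[5.2,-0.8,-0.3],[0,0,0.1],1],[[7,-1.1,-0.3],[0,0,0.1],1],[[8.8,-1.4,-0.3],[0,0,0.1],1],[[10.5,-1.7,-0.3],[0,0,0.1],1],[[12.1,-1.9,-0.3],[0,0,0.1],1],[[12.83,-1.92,-0.3],[0,0,0.1],1]]'; python3 go.py .494 .284 .0594 .0; python3 - <<'E'
from h import *
for n in("top","side"): cv2.imwrite(f"pics/{n}3.png",vision.capture(n)[:,:,::-1])
t=cv2.imread("pics/top3.png");s=cv2.imread("pics/side3.png")
C=np.hstack([cv2.resize(t[190:240,310:395],None,fx=5,fy=5,interpolation=2),cv2.resize(s[200:290,280:370],(250,250),interpolation=2)])
cv2.imwrite("pics/crop3.png",np.clip(C*1.6,0,255).astype(np.uint8))
E
```

```text
time_s: 15.3
ee_pos: [0.4942, 0.286, 0.149]
tcp_rot: [0.706, 0.708, 0.0, -0.0]
wrist_force: [-0.4, -0.5, 0.3]
finger_gap: 0.0953
grip_force: 0.0
t 15.3 pos [0.4942 0.286  0.149 ] yaw 0.0036 F [-0.43 -0.52  0.31] gap 0.0953 grip 0.0
shift [-0.07 -0.01  2.99] turn [ 0.   -0.    0.03]
```

View pics/crop3.png

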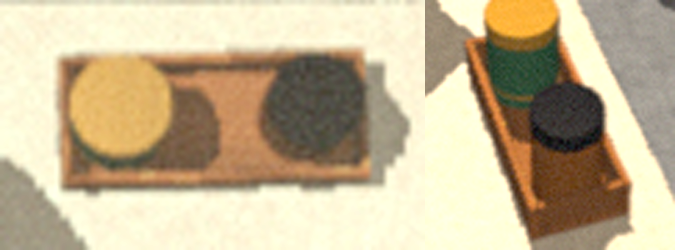

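The top view shows the tin at crop (120,105) and the jar at crop (315,105), both upright inside the caddy with a clear gap between them; the side view agrees. I'll measure that gap and grip the box.

```bash
sed 's/top2/top3/' m2.py > m3.py; cat >> m3.py <<'E'
a=comp(t,tb,lambda H,S,V:(S<72)&(V<60),(373,211))
print("jar",onplane("top",cen(a),.09),cv2.minAreaRect(onplane("top",a,.09)[:,:2].astype(np.float32)*1000))
E
python3 m3.py; python3 -m crank '[[[-0.03,0,1.5],[0,0,0],1],[[-0.03,0,2.8],[0,0,0],1],[[-0.03,0,2.99],[0,0,0],1],[[-0.03,0,2.99],[0,0,0],0.65],[[-0.03,0,2.99],[0,0,0],0.55],[[-0.03,0,2.99],[0,0,0],0.5],[[-0.03,0,2.99],[0,0,0],0.5],[[-0.03,0,2.99],[0,0,0],0.5]]'; python3 go.py .5565 -.0475 .2 .012
```

```text
tin [[0.5562269  0.00882338 0.086     ]] ((555.71484375, 8.651533126831055), (56.78798294067383, 55.146488189697266), 89.38102722167969)
caddy px [[321.2300109863281, 200.75999450683594], [383.1600036621094, 199.5], [383.70001220703125, 226.1999969482422], [321.7699890136719, 227.4600067138672]]
0 [[0.5985, 0.0433], [0.6004, -0.1428], [0.5198, -0.1418], [0.5181, 0.0426]]
0.036 [[0.5927, 0.0434], [0.5945, -0.1379], [0.5161, -0.1369], [0.5144, 0.0426]]
jar [[ 0.55672674 -0.10088427  0.09      ]] ((556.0917358398438, -100.97509002685547), (51.092491149902344, 52.245704650878906), 88.15011596679688)
time_s: 16.4
ee_pos: [0.4947, 0.283, 0.0599]
tcp_rot: [0.707, 0.708, 0.0, 0.0]
wrist_force: [-2.3, -1.7, 6.2]
finger_gap: 0.0579
grip_force: 30.0
t 16.4 pos [0.4947 0.283  0.0599] yaw 0.0015 F [-2.35 -1.75  6.21] gap 0.0579 grip 30.0
shift [-11.02   2.04  -4.67] turn [ 0.  -0.  -0.1]
```

The gap runs from y of about -0.074 to -0.020, which is 53.7 mm for the 46 mm box. The box is gripped (gap 57.9 mm). I'll carry it high to hover over y = -0.048.

```bash
python3 -m crank '[[[0,0,-1.6],[0,0,0],0.5],[[-0.5,0.1,-3.2],[0,0,0],0.5],[[-1.8,0.4,-4.2],[0,0,-0.1],0.5],[[-3.6,0.7,-4.2],[0,0,-0.1],0.5],[[-5.4,1,-4.2],[0,0,-0.1],0.5],[[-7.2,1.4,-4.2],[0,0,-0.1],0.5],[[-9,1.7,-4.2],[0,0,-0.1],0.5],[[-10.4,2,-4.2],[0,0,-0.1],0.5]]'; python3 go.py .5565 -.048 .166 .012
```

```text
time_s: 17.4
ee_pos: [0.5552, -0.031, 0.1852]
tcp_rot: [0.703, 0.711, -0.0, -0.0]
wrist_force: [0.6, 0.6, -2.3]
finger_gap: 0.058
grip_force: 30.0
t 17.4 pos [ 0.5552 -0.031   0.1852] yaw 0.011 F [ 0.56  0.62 -2.35] gap 0.058 grip 30.0
shift [-0.57  0.04  0.64] turn [-0.   -0.   -0.01]
```

```bash
python3 -m crank '[[[-0.3,0.02,0],[0,0,0],0.5],[[-0.57,0.03,0],[0,0,0],0.5],[[-0.62,0.03,0.2],[0,0,0],0.5],[[-0.65,0.03,0.4],[0,0,0],0.5],[[-0.65,0.03,0.6],[0,0,0],0.5],[[-0.65,0.03,0.62],[0,0,0],0.5],[[-0.65,0.03,0.62],[0,0,0],0.5],[[-0.65,0.03,0.62],[0,0,0],0.5]]'; python3 go.py .5565 -.048 .0659 .012;  python3 - <<'E'
from h import *
s=vision.capture("side")[:,:,::-1];cv2.imwrite("pics/side4.png",s)
cv2.imwrite("pics/crop4.png",np.clip(cv2.resize(s[130:290,250:390],None,fx=3.7,fy=3.7,interpolation=2)*1.6,0,255).astype(np.uint8))
E
```

```text
time_s: 18.4
ee_pos: [0.5564, -0.0484, 0.1669]
tcp_rot: [0.703, 0.711, 0.0, 0.0]
wrist_force: [-0.1, -0.3, -2.5]
finger_gap: 0.0578
grip_force: 30.0
t 18.4 pos [ 0.5564 -0.0484  0.1669] yaw 0.0119 F [-0.11 -0.33 -2.52] gap 0.0578 grip 30.0
shift [0.01 0.   3.37] turn [ 0. -0. -0.]
```

View pics/crop4.png

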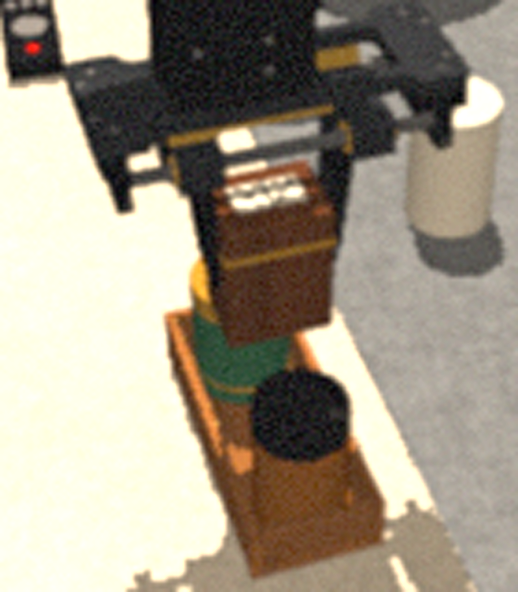

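The side view shows the box upright and held square, with its lower front edge from crop (224,345) to (332,325). It sits above the gap between the tin and the jar, whose lid is at crop (300,413). I'll check its row position against the jar in the same view.

```bash
python3 - <<'E'
from h import *
c=lambda x,y:((x+.5)/3.7-.5+250,(y+.5)/3.7-.5+130)
print("box front bottom",onplane("side",[c(224,345),c(332,325)],.107).round(4))
print("box front top",onplane("side",[c(216,217),c(333,212)],.187).round(4))
print("jar lid",onplane("side",[c(300,413)],.09).round(4))
print("expected px jar,front",(proj("side",[[.5565,-.101,.09],[.5565,-.070,.107]])-[250,130])*3.7)
E
```

```text
box front bottom [[ 0.5266 -0.0664  0.107 ]
 [ 0.5853 -0.0693  0.107 ]]
box front top [[ 0.5278 -0.0572  0.187 ]
 [ 0.5838 -0.0711  0.187 ]]
jar lid [[ 0.5547 -0.1092  0.09  ]]
expected px jar,front [[297.12336299 399.66055947]
 [279.22153059 336.10910359]]
```

```bash
python3 -m crank '[[[0,0,0.3],[0,0,0],0.5],[[0,0,0.6],[0,0,0],0.5],[[0,0,0.9],[0,0,0],0.5],[[0,0,1.2],[0,0,0],0.5],[[0,0,1.5],[0,0,0],0.5],[[0,0,1.8],[0,0,0],0.5],[[0,0,2.05],[0,0,0],0.5],[[0,0,2.05],[0,0,0],0.5]]'; python3 go.py .5565 -.048 .0659 .012
```

```text
time_s: 19.45
ee_pos: [0.5562, -0.0484, 0.1046]
tcp_rot: [0.703, 0.711, -0.0, -0.0]
wrist_force: [-0.0, 0.3, -2.9]
finger_gap: 0.058
grip_force: 30.0
t 19.45 pos [ 0.5562 -0.0484  0.1046] yaw 0.0119 F [-0.    0.32 -2.95] gap 0.058 grip 30.0
shift [0.01 0.01 1.29] turn [-0.01 -0.   -0.  ]
```

```bash
python3 -m crank '[[[0,0,0.1],[0,0,0],0.5],[[0,0,0.2],[0,0,0],0.5],[[0,0,0.3],[0,0,0],0.5],[[0,0,0.4],[0,0,0],0.5],[[0,0,0.5],[0,0,0],0.5],[[0,0,0.6],[0,0,0],0.5],[[0,0,0.6],[0,0,0],0.5],[[0,0,0.6],[0,0,0],0.5]]'; python3 go.py .5565 -.048 .0659 .012
```

```text
time_s: 20.45
ee_pos: [0.5564, -0.0484, 0.0873]
tcp_rot: [0.703, 0.711, 0.0, 0.0]
wrist_force: [-0.0, -0.6, -2.4]
finger_gap: 0.0577
grip_force: 30.0
t 20.45 pos [ 0.5564 -0.0484  0.0873] yaw 0.0118 F [-0.   -0.56 -2.42] gap 0.0577 grip 30.0
shift [0.01 0.   0.71] turn [ 0. -0. -0.]
```

It's below the rim with no contact. Next I'll set it down to the floor.

```bash
python3 -m crank '[[[0,0,0.15],[0,0,0],0.5],[[0,0,0.3],[0,0,0],0.5],[[0,0,0.45],[0,0,0],0.5],[[0,0,0.55],[0,0,0],0.5],[[0,0,0.63],[0,0,0],0.5],[[0,0,0.68],[0,0,0],0.5],[[0,0,0.7],[0,0,0],0.5],[[0,0,0.7],[0,0,0],0.5]]'; python3 go.py .5565 -.048 .0659 .012
```

```text
time_s: 21.45
ee_pos: [0.5564, -0.0484, 0.0663]
tcp_rot: [0.703, 0.711, 0.0, 0.0]
wrist_force: [0.2, -0.7, -2.7]
finger_gap: 0.0581
grip_force: 30.0
t 21.45 pos [ 0.5564 -0.0484  0.0663] yaw 0.0118 F [ 0.23 -0.66 -2.68] gap 0.0581 grip 30.0
shift [0.01 0.   0.01] turn [ 0. -0. -0.]
```

```bash
python3 -m crank '[[[0,0,0.02],[0,0,0],0.5],[[0,0,0.03],[0,0,0],0.5],[[0,0,0.04],[0,0,0],0.5],[[0,0,0.05],[0,0,0],0.5],[[0,0,0.05],[0,0,0],0.5],[[0,0,0.05],[0,0,0],0.5],[[0,0,0.05],[0,0,0],0.5],[[0,0,0.05],[0,0,0],0.5]]'; python3 go.py .5565 -.048 .0659 .012
```

```text
time_s: 22.45
ee_pos: [0.5565, -0.0484, 0.0659]
tcp_rot: [0.703, 0.711, 0.0, 0.0]
wrist_force: [-3.0, 0.8, 13.6]
finger_gap: 0.0578
grip_force: 30.0
t 22.45 pos [ 0.5565 -0.0484  0.0659] yaw 0.0119 F [-2.98  0.83 13.64] gap 0.0578 grip 30.0
shift [ 0.01  0.   -0.  ] turn [ 0.01  0.   -0.  ]
```

The box is on the floor. Next I'll ease off, release it, rise and clear the view.

```bash
python3 -m crank '[[[0,0,-0.03],[0,0,0],0.5],[[0,0,-0.03],[0,0,0],0.65],[[0,0,-0.03],[0,0,0],0.8],[[0,0,-0.03],[0,0,0],0.85],[[0,0,-0.5],[0,0,0],0.85],[[0,0,-1.5],[0,0,0],0.85],[[0,0,-3],[0,0,0],0.9],[[0,0,-4.5],[0,0,0],0.9]]'; python3 -m crank '[[[1,-0.5,-0.5],[0,0,0],1],[[2.6,-1,-1],[0,0,0],1],[[4.2,-1.5,-1],[0,0,0],1],[[6,-2,-1],[0,0,0],1],[[7.8,-2,-1],[0,0,0],1],[[9,-2,-1],[0,0,0],1],[[9,-2,-1],[0,0,0],1],[[9,-2,-1],[0,0,0],1]]'; python3 - <<'E'
from h import *
for n in("top","side"): cv2.imwrite(f"pics/{n}5.png",vision.capture(n)[:,:,::-1])
t=cv2.imread("pics/top5.png");s=cv2.imread("pics/side5.png")
C=np.hstack([cv2.resize(t[190:240,312:392],None,fx=6,fy=6,interpolation=2),cv2.resize(s[195:295,280:370],(270,300),interpolation=2)])
D=np.zeros((550,750,3),np.uint8);D[:300]=C;D[300:]=cv2.resize(s,(750,469))[60:310]
cv2.imwrite("pics/crop5.png",np.clip(D*1.6,0,255).astype(np.uint8))
E
sed 's/top2/top5/' m2.py > m5.py; python3 m5.py
```

```text
time_s: 23.45
ee_pos: [0.5562, -0.0484, 0.202]
tcp_rot: [0.703, 0.711, 0.0, 0.0]
wrist_force: [0.3, -0.5, 0.2]
finger_gap: 0.0853
grip_force: 0.0
time_s: 24.45
ee_pos: [0.493, 0.2205, 0.2302]
tcp_rot: [0.703, 0.711, 0.0, 0.0]
wrist_force: [0.5, 0.2, 0.3]
finger_gap: 0.0953
grip_force: 0.0
tin [[0.55664045 0.00900575 0.086     ]] ((556.4288940429688, 9.321365356445312), (56.82847213745117, 55.15568542480469), 89.38190460205078)
caddy px [[320.8900146484375, 200.77999877929688], [383.0400085449219, 199.2100067138672], [383.7200012207031, 225.99000549316406], [321.55999755859375, 227.55999755859375]]
0 [[0.5985, 0.0444], [0.6013, -0.1425], [0.5205, -0.1419], [0.5178, 0.0432]]
0.036 [[0.5927, 0.0444], [0.5954, -0.1375], [0.5167, -0.1369], [0.5142, 0.0433]]
```

View pics/crop5.png

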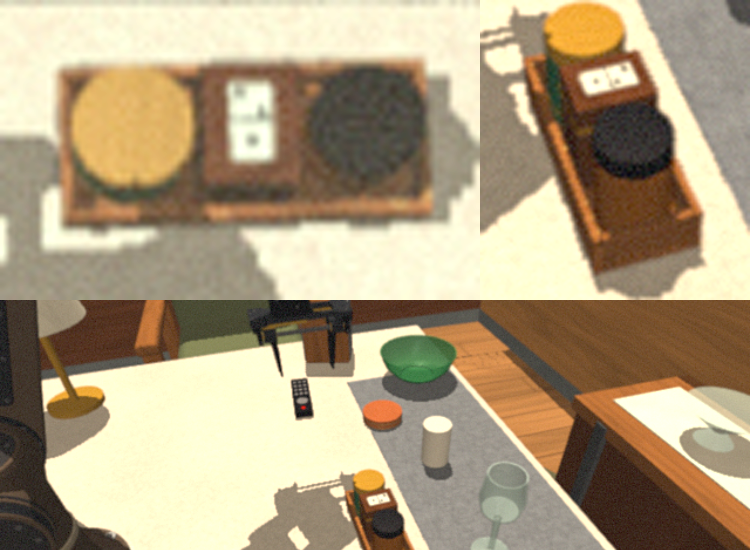

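In both views the tin, box and jar stand upright in one row inside the caddy: tin at crop (132,130), inlay at (252,122), jar at (367,122). The box touched down 6 mm above table level, which is the floor height. The coasters, pillar candle, wine glass and remote look undisturbed, and the mug is outside this crop but nothing went near it. Handing in.

```bash
python3 -c "
from station import job
print(job.hand_in())"
```

```text
the job is handed in; nothing more can be done
None
```

The tea tin, domino box and candle jar now stand upright in one row on the caddy floor, and the job was handed in at about 24.6 s with the arm clear of everything.

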